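# Pick a stack of rollers with a rod

## Task

Take the picking tool by its red upright and run its rod through the bores of all three yellow rollers while they stand in their cardboard cradle, then lift them off together on the rod. Gently stand the tool on its foot in the green dispatch tray, with the three rollers still hanging on the rod, and let go. Leave the blue rollers, the round tin and the spare-part box where they are.

Things in the scene. Friction and masses are not known exactly. Their poses are not given: they have to be found in the camera images.
- picker: picking tool, 0.6 kg: a red upright on a dark steel foot, with a level rod. It stands on the table, rod roughly along world +y. Origin on the foot's underside, straight below the upright's axis; z up, y along the rod towards its tip. Foot 70 mm wide in x, from y=-65 to y=+45 mm, 12 mm thick. Empty, its centre of mass is within 10 mm of the upright's axis
- rod_tip (a point): end of the tool's bright steel rod, on the rod's axis, 172 mm in front of the upright's axis. The rod is 14 mm thick with a round tip, level, its axis 66 mm above the foot's underside; a stop collar 40 mm across sits on it 38 to 44 mm in front of the upright's axis
- grip (a point): on the axis of the red upright, 128 mm above the foot's underside: a good place to grip. The upright is 22 x 22 mm square (faces along the tool's x and y), 150 mm high in all, free to grip from 100 mm up. Loaded, the tool is nose-heavy: a firm grip on the front and back faces (closing along the tool's y) holds it level best
- yellow_a: yellow plastic roller with a grey hub, a ring 76 mm across and 22 mm wide with a 30 mm through bore, about 40 g, standing on its tread in the first (y=-30 mm) slot of the yellow cradle. Origin at the centre of the bore, 86 mm above the table at the start; its y axis is the bore's axis, which starts level and along the cradle's y axis
- yellow_b: yellow plastic roller with a grey hub, a ring 76 mm across and 22 mm wide with a 30 mm through bore, about 40 g, standing on its tread in the middle (y=0) slot of the yellow cradle. Origin at the centre of the bore, 86 mm above the table at the start; its y axis is the bore's axis, which starts level and along the cradle's y axis
- yellow_c: yellow plastic roller with a grey hub, a ring 76 mm across and 22 mm wide with a 30 mm through bore, about 40 g, standing on its tread in the last (y=+30 mm) slot of the yellow cradle. Origin at the centre of the bore, 86 mm above the table at the start; its y axis is the bore's axis, which starts level and along the cradle's y axis
- blue_a: blue plastic roller with a grey hub, a ring 76 mm across and 22 mm wide with a 30 mm through bore, about 40 g, standing on its tread in the first (y=-30 mm) slot of the blue cradle. Origin at the centre of the bore, 86 mm above the table at the start; its y axis is the bore's axis, which starts level and along the cradle's y axis; a bystander
- blue_b: blue plastic roller with a grey hub, a ring 76 mm across and 22 mm wide with a 30 mm through bore, about 40 g, standing on its tread in the last (y=+30 mm) slot of the blue cradle. Origin at the centre of the bore, 86 mm above the table at the start; its y axis is the bore's axis, which starts level and along the cradle's y axis; a bystander
- cradle_yellow: fixed cardboard cradle of the yellow rollers, 80 mm in x by 94 mm in y, open-topped. Origin at the centre of its underside on the table, z up. Three 26 mm wide slots side by side at y=-30, 0, +30 mm; slot floors 48 mm high, all dividers and walls 66 mm high, so a level rod at the bores' height clears them
- cradle_blue: the same cradle, fixed, with the two blue rollers (its middle slot is empty); the two cradles swap places between starts
- tray: fixed green dispatch tray, 190 mm in x by 290 mm in y, walls 4 mm thick and 18 mm high, floor 4 mm thick. Origin at the centre of its underside, z up. The tool fits in any direction its foot fits; with the rod along the tray's y and the upright 45 mm to -y of the centre all of it lies inside the walls
- tin: round blue tin, 87 mm across and 48 mm high, loose bystander; origin at the centre of its underside
- spare_box: white box with a blue band, 60 x 90 x 50 mm high, loose bystander; origin at the centre of its underside
Things that resemble listed ones, but are neither listed nor needed, are in the scene too. Leave any white look-alike of the yellow_b alone.

How it is judged:
On the way, in this order (a step that is already met when the one before it is completed fails the run):
1. the rod passes through the bores of all three yellow rollers, which still stand in their cradle (each within 25 mm of its start) (y of yellow_a in the frame of picker between 0.04 and 0.162 m and x of yellow_a in the frame of picker between -0.013 and 0.013 m and z of yellow_a in the frame of picker between 0.051 and 0.079 m and y of yellow_b in the frame of picker between 0.04 and 0.162 m and x of yellow_b in the frame of picker between -0.013 and 0.013 m and z of yellow_b in the frame of picker between 0.051 and 0.079 m and y of yellow_c in the frame of picker between 0.04 and 0.162 m and x of yellow_c in the frame of picker between -0.013 and 0.013 m and z of yellow_c in the frame of picker between 0.051 and 0.079 m and distance of each of yellow_a, yellow_b, yellow_c from where it was at the start of the episode below 0.025 m), for 0.1 s.
2. all three yellow rollers are lifted together on the rod, clear of the cradle (roller centres at least 115 mm above the table) (y of yellow_a in the frame of picker between 0.04 and 0.162 m and x of yellow_a in the frame of picker between -0.013 and 0.013 m and z of yellow_a in the frame of picker between 0.051 and 0.079 m and y of yellow_b in the frame of picker between 0.04 and 0.162 m and x of yellow_b in the frame of picker between -0.013 and 0.013 m and z of yellow_b in the frame of picker between 0.051 and 0.079 m and y of yellow_c in the frame of picker between 0.04 and 0.162 m and x of yellow_c in the frame of picker between -0.013 and 0.013 m and z of yellow_c in the frame of picker between 0.051 and 0.079 m and height (world z) of each of yellow_a, yellow_b, yellow_c above 0.115 m), for 0.2 s.
At the end, for the whole second after the job is handed in: The released tool stands still and upright (3.4 degrees) with its foot on the green tray's floor (within 4 mm), its upright within 70 mm in x and 120 mm in y of the tray's centre; all three yellow rollers hang at rest on the rod, centres 40 to 162 mm ahead of the upright (y of yellow_a in the frame of picker between 0.04 and 0.162 m and x of yellow_a in the frame of picker between -0.013 and 0.013 m and z of yellow_a in the frame of picker between 0.051 and 0.079 m and y of yellow_b in the frame of picker between 0.04 and 0.162 m and x of yellow_b in the frame of picker between -0.013 and 0.013 m and z of yellow_b in the frame of picker between 0.051 and 0.079 m and y of yellow_c in the frame of picker between 0.04 and 0.162 m and x of yellow_c in the frame of picker between -0.013 and 0.013 m and z of yellow_c in the frame of picker between 0.051 and 0.079 m and x of picker in the frame of tray between -0.07 and 0.07 m and y of picker in the frame of tray between -0.12 and 0.12 m and z of picker in the frame of tray between 0 and 0.008 m and angle between picker's own z axis and vertical below 0.06 rad and linear speed of picker below 0.02 m/s and linear speed of each of yellow_a, yellow_b, yellow_c below 0.03 m/s); the robot touches nothing.
It fails at once if the first blue roller is moved by more than 30 mm (distance of blue_a from where it was at the start of the episode above 0.03 m).
It fails at once if the second blue roller is moved by more than 30 mm (distance of blue_b from where it was at the start of the episode above 0.03 m).
It fails at once if the round tin is moved by more than 30 mm (distance of tin from where it was at the start of the episode above 0.03 m).
It fails at once if the spare-part box is moved by more than 30 mm (distance of spare_box from where it was at the start of the episode above 0.03 m).
It fails at once if the tool is dropped or rammed into the tray (over 80 N) (contact force between picker and tray above 80 N).
It also fails if it takes over 58 s, if anything falls off the work surface, if the arm or the gripper's body presses on something with over 40 N, if the wrist force passes 120 N, or if a joint passes its speed limit or range.

## Robot

A 6-joint arm with a two-finger parallel gripper is mounted at the origin on the work surface. World frame = base frame: x ahead of the robot, y to its left, z up, the work surface at z = 0. Lengths are in m, angles in rad, forces in N, time in s.
With the tool pointing down it reaches from about 0.35 to 0.975 m from the base axis. Payload 4.9 kg.
Tool frame: the origin (TCP) lies at the very end of the fingers, on their centre line; the grasp point (between the pads) lies 19 mm behind it; x points along the fingers, z is the direction in which the jaws open and shut, and the axes are right-handed (so a half turn about x gives the same grasp; the last joint's range is limited). The gripper opens to 85 mm and grips with 20 to 120 N. Pads are 22 mm wide; open, the fingers measure 114 mm over their backs; the gripper's body (76 mm by 85 mm) begins 54 mm behind the grasp point. The pads swing forward as they close: fully open they stand 13 mm farther back than shut.
Start: joints at [-1.286, 0.053, 1.613, -0, 1.476, -0.119], TCP at [0.246, -0.575, 0.231] pointing down, gripper open.
Joint ranges: [-3.01, 3.01], [-1.01, 2.22], [0.06, 2.58], [-1.02, 4.17], [0.09, 2.62], [-3.14, 3.14]. Speed limits (rad/s): [2.57, 2.57, 3.14, 3.14, 3.14, 3.14].

## Interface

Orientations are given as a unit quaternion [w, x, y, z].
In Python, from plant import manip, viewer gives the robot as it stands.
- The arm moves only by the shell command python3 -m inch 'ROWS'. ROWS is JSON, a list of rows, each an object with "fingers": the opening, from -1 (shut) to 1 (fully open), so that 0 is half open; "delta_pos": the shift along the tool's x, y, z in cm, a list of three; "twist": the turn, a rotation vector about the tool's x, y, z in degrees, a list of three. A call has 1 to 5 rows; each row shifts and turns the commanded pose from where the row before left it, along the tool's axes as they then stand; what a row does not reach is not made up. A row lasts 1/8 s, in which the tool goes at most 62.5 mm and 10.7 degrees, less where a joint would pass 70% of its speed; a pose out of reach is approached as far as the arm can. A call is refused whole if a number of a shift passes 6.25 or a number of a turn 10.7, either way. A call with a gripper value outside its range is refused whole. The fingers move at their own pace and stop on an object; the grip force is fixed at half the most. Time passes only in rows, so rows that do not move let the fingers close. It gives the time, the measured TCP pose, the force and the opening at its end, in the units of the state.
- manip.state(): the state, without advancing time (a new reading comes with each control period).
- viewer.grab_frame(name): name is "side" or "top"; returns a dict with "pixels" (384x512x3 uint8, blue, green, red), "range_z" (384x512 float32, m along the optical axis (not along the pixel's ray), 0 where there is no reading), "K" (3x3 intrinsics, pixels), "pose" (4x4, takes a point from camera to world coordinates). Camera axes: x right, y down, z forward; pixel columns grow to the right and rows downward; lengths in m; the calibration is good to about 2 mm. A picture is of the moment at which its call begins.
- manip.job_done(): hands the job in, once; it reports no verdict.
The state is a dict: "time": time; "joint_pos": joint angles; "joint_vel": joint speeds; "joint_efforts": joint torques, N m; "tool_pos": TCP position; "tool_rot": TCP orientation; "contact_force": force on the tool from outside, world axes, zero at the start; "ft_torque": the same for the moment, N m; "gripper_width": opening from 0.0 (shut) to 1.0 (fully open).
Only numpy, scipy, OpenCV 4.12 (cv2) and the standard library are available. Lean on these libraries where they do the work, as an engineer would, in place of code of your own. Each camera call takes 0.05 s, during which the arm holds its last target.

## Working session

There is one attempt and no reset: what is moved stays moved. The work goes in short steps, Python scripts to look and compute and a shell command to move; the robot and the scene stay as the last step left them, time stands still between calls to the robot, and variables do not carry over. Pictures are saved under pics/ and viewed, and the job is handed in when it is done.

```bash
ls; mkdir -p pics; cat > h.py <<'E'
import numpy as np,cv2
from plant import manip,viewer
def grab(n,save=None):
    f=viewer.grab_frame(n)
    if save: cv2.imwrite('pics/'+save,f['pixels'])
    np.savez('/tmp/%s.npz'%n,**f); return f
def load(n): return dict(np.load('/tmp/%s.npz'%n))
def world(f):
    K,P,z=f['K'],f['pose'],f['range_z']
    v,u=np.mgrid[:z.shape[0],:z.shape[1]]
    c=np.stack([(u-K[0,2])*z/K[0,0],(v-K[1,2])*z/K[1,1],z],-1)
    w=c@P[:3,:3].T+P[:3,3]; w[z==0]=np.nan; return w
E
python3 - <<'E'
from h import *
for n in('top','side'):
    f=grab(n,n+'0.png'); print(n,f['K'].tolist(),f['pose'].round(3).tolist())
print(manip.state())
E
```

```text
pics
top [[410.0031975101635, 0.0, 255.35166211681525], [0.0, 410.0031975101635, 190.81199381543294], [0.0, 0.0, 1.0]] [[0.008, -0.977, 0.214, 0.391], [-1.0, -0.007, 0.002, -0.038], [-0.001, -0.214, -0.977, 0.921], [0.0, 0.0, 0.0, 1.0]]
side [[461.31320589877663, 0.0, 254.86769198953488], [0.0, 461.31320589877663, 190.60509621112035], [0.0, 0.0, 1.0]] [[-0.863, -0.356, 0.357, 0.162], [-0.504, 0.586, -0.634, 0.655], [0.016, -0.728, -0.686, 0.87], [0.0, 0.0, 0.0, 1.0]]
{'time': 0.1, 'joint_pos': array([-1.28602028e+00,  5.33268324e-02,  1.61418798e+00,  4.28943140e-05,
        1.47600089e+00, -1.19014520e-01]), 'joint_vel': array([ 4.51257840e-04, -2.57287202e-03, -2.91324610e-03, -5.87014053e-05,
        7.11558258e-05, -5.54970275e-04]), 'joint_efforts': array([-2.04140133e-04, -3.94905603e+01, -3.71362889e+01, -1.44420628e-04,
        3.85385109e-03, -1.08013992e-05]), 'tool_pos': array([ 0.24540692, -0.57417836,  0.23014495]), 'tool_rot': array([ 0.58959715,  0.39003277,  0.59061547, -0.3891311 ]), 'contact_force': array([ 0.34328093, -0.17728908, -0.22531991]), 'ft_torque': array([ 0.02508252, -0.01030803, -0.02052227]), 'gripper_width': 0.9961485048864527}
```

View pics/top0.png

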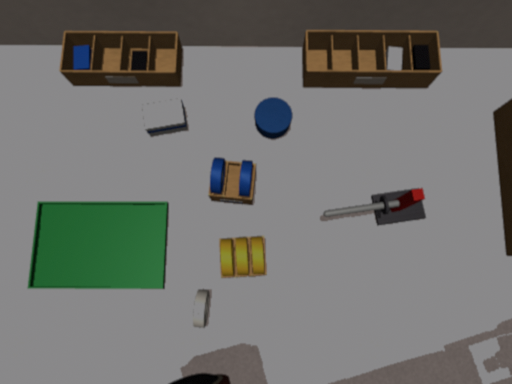

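View pics/side0.png

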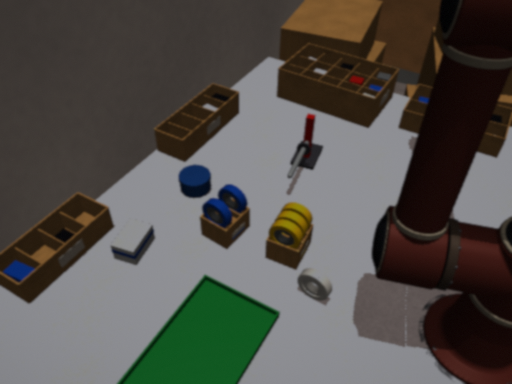

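The top view shows the picker's red upright at (416,195), with its rod tip at (327,214) pointing +y. The yellow rollers are at (227/242/257,257), the blue ones at (217/246,177), and the tray is around (100,245). There's a white look-alike roller at (201,308), lying outside any cradle, which I'll leave alone. Three yellow discs side by side in a cradle fit the description, and nothing else is yellow. Next I'll measure and take an enlarged crop.

```bash
python3 - <<'E'
from h import *
f=load('top');w=world(f);im=f['pixels'];g=load('side');wg=world(g);ig=g['pixels']
def seg(im,w,lo,hi,zmin,zmax):
    hsv=cv2.cvtColor(im,cv2.COLOR_BGR2HSV)
    m=cv2.inRange(hsv,np.array(lo),np.array(hi))>0
    return w[m&(w[...,2]>zmin)&(w[...,2]<zmax)]
def show(nm,p):
    print(nm,len(p), 'med',np.median(p,0).round(4),'min',np.percentile(p,2,axis=0).round(4),'max',np.percentile(p,98,axis=0).round(4))
for cn,i,ww in(('top',im,w),('side',ig,wg)):
    print(cn)
    show('red',seg(i[:,:] ,ww,(0,150,60),(6,255,255),.1,.17))
    ptop=seg(i,ww,(0,150,60),(6,255,255),.135,.17)
    if len(ptop):show('redtop',ptop)
    show('yel',seg(i,ww,(22,150,60),(32,255,255),.07,.14))
    show('yeltop',seg(i,ww,(22,150,60),(32,255,255),.117,.14))
    show('green',seg(i,ww,(50,150,30),(75,255,255),-.01,.03))
    show('rim',seg(i,ww,(50,150,30),(75,255,255),.013,.03))
    b=seg(i,ww,(105,150,30),(125,255,255),.03,.14); b=b[(b[:,1]<.3)]
    show('blue',b)
# min area rects tray
p=seg(im,w,(50,150,30),(75,255,255),-.01,.03)
print('tray rect',cv2.minAreaRect(p[:,:2].astype(np.float32)))
# rod
m=(w[...,2]>.055)&(w[...,2]<.08)
rv,ru=np.mgrid[:384,:512]
mm=m&(ru>315)&(ru<385)&(rv>190)&(rv<225)
q=w[mm]; print(len(q)); d=np.polyfit(q[:,1],q[:,0],1);print('rod x=%.4f*y+%.4f'%tuple(d),q[:,1].max(),q[:,1].min(),np.percentile(q[:,2],95))
# yellow rollers in y profile
py=seg(im,w,(22,120,60),(34,255,255),.10,.14)
h,e=np.histogram(py[:,1],bins=np.arange(-.12,.12,.004));print(list(zip(e.round(3),h)))
c=cv2.resize(np.hstack([im[220:340,180:300],im[160:240,310:440][:, :][:120] if 0 else im[140:260,310:440]]),None,fx=3,fy=3,interpolation=cv2.INTER_CUBIC)
cv2.imwrite('pics/crop0.png',c)
c=cv2.resize(ig[100:310,190:340],None,fx=4,fy=2.8)
c=cv2.resize(ig[100:300,190:340],None,fx=3,fy=3,interpolation=cv2.INTER_CUBIC)
cv2.imwrite('pics/crop1.png',c)
E
```

```text
top
red 126 med [ 0.5545 -0.3473  0.1502] min [ 0.545  -0.3573  0.1399] max [ 0.5653 -0.3369  0.1526]
redtop 125 med [ 0.5551 -0.3472  0.1502] min [ 0.545  -0.3569  0.1419] max [ 0.5653 -0.3369  0.1526]
yel 1140 med [ 0.4365 -0.0097  0.1204] min [ 0.405  -0.0502  0.1014] max [0.4706 0.0286 0.126 ]
yeltop 774 med [ 0.4395 -0.0098  0.1225] min [ 0.4178 -0.0501  0.1173] max [0.4622 0.0287 0.1263]
green 10261 med [0.4701 0.3176 0.0049] min [0.3788 0.173  0.0016] max [0.5574 0.4473 0.0181]
rim 428 med [0.4565 0.3218 0.0181] min [0.3757 0.1617 0.0133] max [0.5591 0.4491 0.0214]
blue 1711 med [ 0.7308 -0.0519  0.0499] min [ 0.5687 -0.1086  0.0406] max [0.7921 0.0512 0.1254]
side
red 32 med [ 0.5548 -0.3427  0.1515] min [ 0.5468 -0.3528  0.1476] max [ 0.564  -0.3337  0.154 ]
redtop 32 med [ 0.5548 -0.3427  0.1515] min [ 0.5468 -0.3528  0.1476] max [ 0.564  -0.3337  0.154 ]
yel 835 med [ 0.4307 -0.0023  0.1193] min [ 0.4044 -0.0453  0.0901] max [0.4651 0.0329 0.1265]
yeltop 492 med [ 0.4385 -0.0032  0.1225] min [ 0.4169 -0.0454  0.1174] max [0.4622 0.0326 0.1269]
green 9722 med [0.48   0.2878
[... 1792 characters left out ...]
t64(0.032), np.int64(0)), (np.float64(0.036), np.int64(0)), (np.float64(0.04), np.int64(0)), (np.float64(0.044), np.int64(0)), (np.float64(0.048), np.int64(0)), (np.float64(0.052), np.int64(0)), (np.float64(0.056), np.int64(0)), (np.float64(0.06), np.int64(0)), (np.float64(0.064), np.int64(0)), (np.float64(0.068), np.int64(0)), (np.float64(0.072), np.int64(0)), (np.float64(0.076), np.int64(0)), (np.float64(0.08), np.int64(0)), (np.float64(0.084), np.int64(0)), (np.float64(0.088), np.int64(0)), (np.float64(0.092), np.int64(0)), (np.float64(0.096), np.int64(0)), (np.float64(0.1), np.int64(0)), (np.float64(0.104), np.int64(0)), (np.float64(0.108), np.int64(0)), (np.float64(0.112), np.int64(0))]
```

View pics/crop0.png

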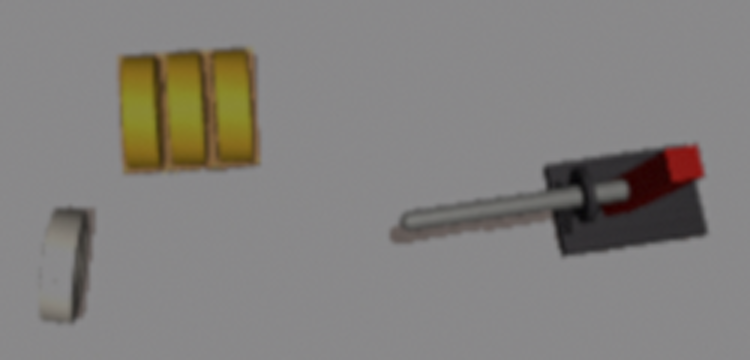

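View pics/crop1.png

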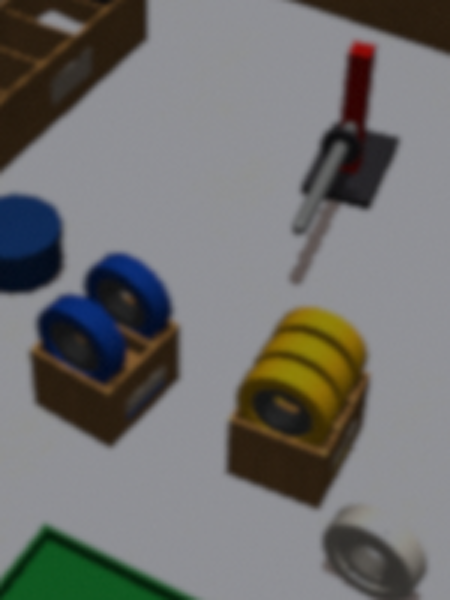

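```bash
python3 - <<'E'
from h import *
from scipy.optimize import least_squares
for n in('top','side'):
    f=load(n);w=world(f);hsv=cv2.cvtColor(f['pixels'],cv2.COLOR_BGR2HSV)
    for nm,lo,hi,box in(('yel',(22,150,60),(32,255,255),(-.08,.08,.38,.5)),('blue',(105,150,30),(125,255,255),(-.08,.12,.5,.66))):
        m=(cv2.inRange(hsv,np.array(lo),np.array(hi))>0)&(w[...,2]>.095)&(w[...,1]>box[0])&(w[...,1]<box[1])&(w[...,0]>box[2])&(w[...,0]<box[3])
        p=w[m]
        def r(q):
            x0,a,z0=q; d=(p[:,0]-x0)*np.cos(a)+(p[:,1])*np.sin(a)
            return np.hypot(d,p[:,2]-z0)-.038
        s=least_squares(r,[p[:,0].mean(),0,.086],loss='soft_l1',f_scale=.001)
        a=s.x[1]; u=p[:,1]*np.cos(a)-(p[:,0]-s.x[0])*np.sin(a)
        print(n,nm,len(p),'x0 %.4f ang(rot about z) %.2fdeg z0 %.4f'%(s.x[0],np.degrees(a),s.x[2]),'rms',np.sqrt(np.mean(s.fun**2)).round(4),'axial',np.percentile(u,[1,99]).round(4))
    # red upright faces & foot
    m=(cv2.inRange(hsv,np.array((0,130,30)),np.array((8,255,255)))>0)&(w[...,2]>.09)&(w[...,2]<.17)&(w[...,1]<-.3)&(w[...,0]>.45)&(w[...,0]<.65)
    p=w[m];t=p[p[:,2]>.146];print('top rect',cv2.minAreaRect(t[:,:2].astype(np.float32)),np.median(t[:,2]))
    m=(w[...,2]>.007)&(w[...,2]<.018)&(w[...,1]<-.28)&(w[...,1]>-.45)&(w[...,0]>.45)&(w[...,0]<.65)
    print('foot',cv2.minAreaRect(w[m][:,:2].astype(np.float32)),m.sum())
    m=(w[...,2]>.058)&(w[...,2]<.08)&(w[...,1]<-.16)&(w[...,1]>-.29)&(w[...,0]>.5)&(w[...,0]<.6)
    q=w[m];print('rod',np.polyfit(q[:,1],q[:,0],1),q[:,1].max(),np.percentile(q[:,2],[50,95]))
    m=(w[...,2]>.0135)&(w[...,2]<.03)&(w[...,1]>.14)&(w[...,1]<.48)&(w[...,0]>.33)&(w[...,0]<.6)
    print('tray',cv2.minAreaRect(w[m][:,:2].astype(np.float32)))
    # white roller & cradle bounds
    m=(w[...,2]>.03)&(w[...,1]>.03)&(w[...,1]<.12)&(w[...,0]>.25)&(w[...,0]<.385)&(w[...,2]<.1)
    print('white',np.nanmin(w[m],0).round(3),np.nanmax(w[m],0).round(3))
E
```

```text
top yel 1136 x0 0.4398 ang(rot about z) 3.89deg z0 0.0862 rms 0.0012 axial [-0.051   0.0289]
top blue 657 x0 0.6029 ang(rot about z) -5.29deg z0 0.0863 rms 0.0015 axial [-0.0261  0.052 ]
top rect ((0.5557991862297058, -0.34806662797927856), (0.020876668393611908, 0.02246793732047081), 9.060914039611816) 0.1502099599579227
foot ((0.5579966902732849, -0.35812294483184814), (0.07012676447629929, 0.11055357754230499), 9.004936218261719) 895
rod [-0.15269332  0.50223355] -0.17906962783774882 [0.07234917 0.07529136]
tray ((0.4676307439804077, 0.30744582414627075), (0.19020037353038788, 0.2925560772418976), 0.3928348422050476)
white [0.3   0.061 0.03 ] [0.373 0.087 0.08 ]
side yel 803 x0 0.4411 ang(rot about z) 4.26deg z0 0.0863 rms 0.0028 axial [-0.0463  0.0332]
side blue 515 x0 0.6033 ang(rot about z) -5.87deg z0 0.0856 rms 0.0037 axial [-0.0215  0.0574]
top rect ((0.5559812188148499, -0.34336355328559875), (0.01682741940021515, 0.02004062384366989), 27.08087730407715) 0.15131958063978967
foot ((0.5503891110420227, -0.36599087715148926), (0.08812195062637329, 0.1306290328502655), 6.676970958709717) 347
rod [-0.14939129  0.50389285] -0.1766219939860466 [0.0729562  0.07611945]
tray ((0.4692472219467163, 0.30553513765335083), (0.19239088892936707, 0.2882395386695862), 0.33291324973106384)
white [0.298 0.063 0.03 ] [0.375 0.091 0.081]
```

```bash
cat >> h.py <<'E'
from scipy.spatial.transform import Rotation as R
def rot(q): return R.from_quat([q[1],q[2],q[3],q[0]])
def target(yaw,sign):
    a=np.radians(yaw); py=np.array([-np.sin(a),np.cos(a),0]); x=np.array([0,0,-1.]); z=sign*py; y=np.cross(z,x)
    return R.from_matrix(np.stack([x,y,z],1))
def plan(pos,yaw,sign=1):
    s=manip.state(); r=rot(s['tool_rot']); d=r.inv().apply(np.array(pos)-s['tool_pos'])*100
    tw=np.degrees((r.inv()*target(yaw,sign)).as_rotvec())
    print('t',s['time'],'pos',s['tool_pos'].round(4),'w',s['gripper_width'].round(3),'F',s['contact_force'].round(1),'T',s['ft_torque'].round(2),'j6',s['joint_pos'][5].round(2)); print('delta cm tool',d.round(2),'twist',tw.round(2)); print('tool axes\n',r.as_matrix().round(4))
E
python3 - <<'E'
from h import *
plan([.5556,-.3475,.2],8.8,1);plan([.5556,-.3475,.2],8.8,-1)
E
```

```text
Traceback (most recent call last):
  File "h.py", line 21, in plan
    print('t',s['time'],'pos',s['tool_pos'].round(4),'w',s['gripper_width'].round(3),'F',s['contact_force'].round(1),'T',s['ft_torque'].round(2),'j6',s['joint_pos'][5].round(2)); print('delta cm tool',d.round(2),'twist',tw.round(2)); print('tool axes\n',r.as_matrix().round(4))
                                                         ^^^^^^^^^^^^^^^^^^^^^^^^
AttributeError: 'float' object has no attribute 'round'
```

```bash
sed -i "s/s\['gripper_width'\].round(3)/round(s['gripper_width'],3)/" h.py
python3 - <<'E'
from h import *
plan([.5556,-.3475,.2],8.8,1);plan([.5556,-.3475,.2],8.8,-1)
E
```

```text
t 0.1 pos [ 0.2454 -0.5742  0.2301] w 0.996 F [ 0.3 -0.2 -0.2] T [ 0.03 -0.01 -0.02] j6 -0.12
delta cm tool [ 3.04 37.43 -8.65] twist [-1.6566e+02  0.0000e+00 -1.6000e-01]
tool axes
 [[-5.000e-04  9.196e-01  3.929e-01]
 [ 1.900e-03  3.929e-01 -9.196e-01]
 [-1.000e+00  3.000e-04 -1.900e-03]]
t 0.1 pos [ 0.2454 -0.5742  0.2301] w 0.996 F [ 0.3 -0.2 -0.2] T [ 0.03 -0.01 -0.02] j6 -0.12
delta cm tool [ 3.04 37.43 -8.65] twist [14.34 -0.11 -0.  ]
tool axes
 [[-5.000e-04  9.196e-01  3.929e-01]
 [ 1.900e-03  3.929e-01 -9.196e-01]
 [-1.000e+00  3.000e-04 -1.900e-03]]
```

```bash
python3 -m inch '[{"fingers":1,"delta_pos":[0,0,0],"twist":[7.17,0,0]},{"fingers":1,"delta_pos":[0,0,0],"twist":[7.17,0,0]},{"fingers":1,"delta_pos":[0,0,0],"twist":[0,0,0]}]'; python3 -c "
from h import *
plan([.5556,-.3475,.2],8.8,-1)"
```

```text
time: 0.48
tool_pos: [0.2455, -0.5744, 0.2306]
tool_rot: [0.537, 0.46, 0.538, -0.46]
contact_force: [0.1, 0.7, -0.7]
gripper_width: 0.998
t 0.475 pos [ 0.2455 -0.5744  0.2306] w 0.998 F [ 0.1  0.7 -0.7] T [ 0.01 -0.01  0.01] j6 0.13
delta cm tool [  3.08  34.14 -17.63] twist [ 0.08 -0.06  0.01]
tool axes
 [[-3.000e-04  9.880e-01  1.544e-01]
 [ 1.100e-03  1.544e-01 -9.880e-01]
 [-1.000e+00 -2.000e-04 -1.100e-03]]
```

```bash
python3 -m inch '[{"fingers":1,"delta_pos":[0,4,-2.1],"twist":[0,0,0]},{"fingers":1,"delta_pos":[0,4,-2.1],"twist":[0,0,0]},{"fingers":1,"delta_pos":[0,4,-2.1],"twist":[0,0,0]},{"fingers":1,"delta_pos":[0,4,-2.1],"twist":[0,0,0]},{"fingers":1,"delta_pos":[0,4,-2.1],"twist":[0,0,0]}]'
python3 -m inch '[{"fingers":1,"delta_pos":[0,4,-2.1],"twist":[0,0,0]},{"fingers":1,"delta_pos":[0,4,-2.1],"twist":[0,0,0]},{"fingers":1,"delta_pos":[0,4,-2],"twist":[0,0,0]},{"fingers":1,"delta_pos":[0,2,-1],"twist":[0,0,0]},{"fingers":1,"delta_pos":[0,0,0],"twist":[0,0,0]}]';  python3 -c "
from h import *
plan([.5556,-.3475,.109],8.8,-1)"
```

```text
time: 1.1
tool_pos: [0.4281, -0.4393, 0.231]
tool_rot: [0.537, 0.46, 0.538, -0.46]
contact_force: [-0.2, -0.1, 0.6]
gripper_width: 1.002
time: 1.72
tool_pos: [0.555, -0.3472, 0.2309]
tool_rot: [0.537, 0.459, 0.538, -0.46]
contact_force: [-0.5, 0.1, 0.3]
gripper_width: 0.996
t 1.725 pos [ 0.555  -0.3472  0.2309] w 0.996 F [-0.5  0.1  0.3] T [ 0.    0.02 -0.01] j6 0.74
delta cm tool [12.19  0.06  0.04] twist [ 0.16 -0.01  0.05]
tool axes
 [[-8.000e-04  9.878e-01  1.558e-01]
 [ 1.000e-04  1.558e-01 -9.878e-01]
 [-1.000e+00 -8.000e-04 -2.000e-04]]
```

```bash
python3 -m inch '[{"fingers":1,"delta_pos":[3,0.05,0],"twist":[0,0,0]},{"fingers":1,"delta_pos":[3,0,0],"twist":[0,0,0]},{"fingers":1,"delta_pos":[3,0,0],"twist":[0,0,0]},{"fingers":1,"delta_pos":[2.2,0,0],"twist":[0,0,0]},{"fingers":1,"delta_pos":[1,0,0],"twist":[0,0,0]}]'
python3 -c "
from h import *
plan([.5556,-.3475,.109],8.8,-1)
f=grab('side');g=grab('top')
cv2.imwrite('pics/g1.png',np.hstack([cv2.resize(f['pixels'][80:220,240:380],None,fx=2.8,fy=2.8),cv2.resize(g['pixels'][130:270,310:450],None,fx=2.8,fy=2.8)]))"
```

```text
time: 2.35
tool_pos: [0.5538, -0.348, 0.1076]
tool_rot: [0.536, 0.46, 0.537, -0.461]
contact_force: [0.5, -0.6, 0.3]
gripper_width: 0.999
t 2.35 pos [ 0.5538 -0.348   0.1076] w 0.999 F [ 0.5 -0.6  0.3] T [0.01 0.01 0.01] j6 0.74
delta cm tool [-0.14  0.19 -0.02] twist [-0.05 -0.08  0.1 ]
tool axes
 [[-0.0019  0.9884  0.1522]
 [ 0.0012  0.1522 -0.9884]
 [-1.     -0.0017 -0.0014]]
```

View pics/g1.png

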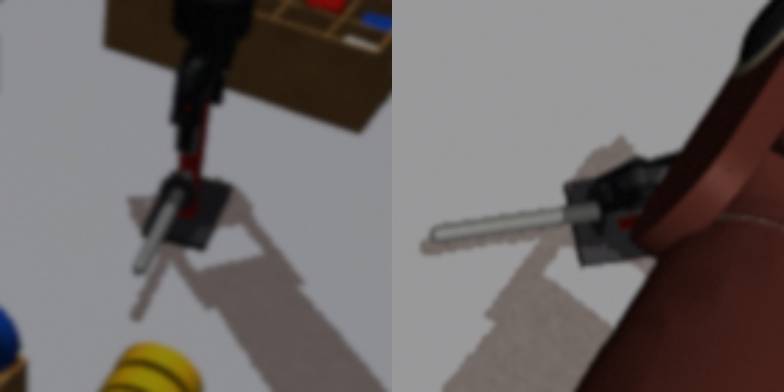

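The fingers straddle the upright along the rod: in the side crop the front finger is at (190,110) and the red is behind it, at (200,125). I'll correct +2 mm in tool y and close.

```bash
python3 -m inch '[{"fingers":1,"delta_pos":[-0.1,0.15,0],"twist":[0,0,0]},{"fingers":-1,"delta_pos":[0,0,0],"twist":[0,0,0]},{"fingers":-1,"delta_pos":[0,0,0],"twist":[0,0,0]},{"fingers":-1,"delta_pos":[0,0,0],"twist":[0,0,0]},{"fingers":-1,"delta_pos":[0,0,0],"twist":[0,0,0]}]'
python3 -m inch '[{"fingers":-1,"delta_pos":[0,0,0],"twist":[0,0,0]},{"fingers":-1,"delta_pos":[0,0,0],"twist":[0,0,0]},{"fingers":-1,"delta_pos":[0,0,0],"twist":[0,0,0]},{"fingers":-1,"delta_pos":[0,0,0],"twist":[0,0,0]}]'
python3 -c "
from h import *
plan([.5556,-.3475,.2],8.8,-1)"
```

```text
time: 3.08
tool_pos: [0.5567, -0.3479, 0.1106]
tool_rot: [0.537, 0.46, 0.536, -0.46]
contact_force: [0.1, -2.0, 1.1]
gripper_width: 0.25
time: 3.58
tool_pos: [0.5567, -0.3479, 0.1106]
tool_rot: [0.537, 0.46, 0.537, -0.46]
contact_force: [0.8, -2.4, 0.5]
gripper_width: 0.248
t 3.575 pos [ 0.5567 -0.3479  0.1106] w 0.248 F [ 0.8 -2.4  0.5] T [-0.55 -0.2   0.03] j6 0.75
delta cm tool [-8.94 -0.1  -0.04] twist [-0.01  0.05 -0.02]
tool axes
 [[ 6.000e-04  9.882e-01  1.529e-01]
 [-8.000e-04  1.529e-01 -9.882e-01]
 [-1.000e+00  4.000e-04  9.000e-04]]
```

```bash
python3 -m inch '[{"fingers":-1,"delta_pos":[-0.7,0,0],"twist":[0,0,0]},{"fingers":-1,"delta_pos":[-1.3,0,0],"twist":[0,0,0]},{"fingers":-1,"delta_pos":[-1.5,0,0],"twist":[2.4,0,0]},{"fingers":-1,"delta_pos":[0,0,0],"twist":[2.4,0,0]},{"fingers":-1,"delta_pos":[0,0,0],"twist":[0,0,0]}]'
python3 -c "
from h import *
plan([.459,-.258,.1456],4.0,-1)"
```

```text
time: 4.2
tool_pos: [0.5562, -0.347, 0.1454]
tool_rot: [0.517, 0.482, 0.518, -0.482]
contact_force: [-0.6, -0.3, -6.5]
gripper_width: 0.247
t 4.2 pos [ 0.5562 -0.347   0.1454] w 0.247 F [-0.6 -0.3 -6.5] T [0.03 0.02 0.01] j6 0.83
delta cm tool [-0.01 -9.07 -9.57] twist [ 0.03 -0.05  0.03]
tool axes
 [[-6.000e-04  9.975e-01  7.030e-02]
 [ 8.000e-04  7.030e-02 -9.975e-01]
 [-1.000e+00 -6.000e-04 -9.000e-04]]
```

```bash
python3 -m inch '[{"fingers":-1,"delta_pos":[0,-2,-2],"twist":[0,0,0]},{"fingers":-1,"delta_pos":[0,-2.5,-2.5],"twist":[0,0,0]},{"fingers":-1,"delta_pos":[0,-2.5,-2.5],"twist":[0,0,0]},{"fingers":-1,"delta_pos":[0,-2,-2.5],"twist":[0,0,0]},{"fingers":-1,"delta_pos":[0,0,0],"twist":[0,0,0]}]'
cat > rod.py <<'E'
from h import *
plan([.459,-.258,.1306],4.0,-1)
f=grab('side');g=grab('top')
s=manip.state();t=s['tool_pos']
for n,h in(('top',g),('side',f)):
    w=world(h); z0=t[2]+.019-.128+.066  # rod axis height nominal
    # rod points: in frame of gripper
    r=rot(s['tool_rot']).as_matrix(); fx,fy=r[:,1],-r[:,2]
    d=w-t; a=d@fx;b=d@fy
    m=(b>.06)&(b<.19)&(abs(a)<.03)&(abs(w[...,2]-z0)<.02)
    p=np.stack([a[m],b[m],w[m][:,2]-z0],1)
    print(n,len(p),'bmax',p[:,1].max().round(4),'nominal axis z',z0.round(4))
    if len(p)>30:
        from scipy.optimize import least_squares
        fun=lambda q:np.hypot(p[:,0]-q[0]-q[1]*(p[:,1]-.1),p[:,2]-q[2]-q[3]*(p[:,1]-.1))-.007
        o=least_squares(fun,[0,0,0,0],loss='soft_l1',f_scale=.001).x
        print(' lateral off mm@100 %.2f yaw-off deg(+ toward +x) %.2f  z off mm %.2f pitch deg %.2f'%(o[0]*1e3,np.degrees(o[1]),o[2]*1e3,np.degrees(o[3])))
E
python3 rod.py
python3 -c "
from h import *
f=load('side');g=load('top')
cv2.imwrite('pics/g2.png',np.hstack([cv2.resize(f['pixels'][130:280,220:370],None,fx=2.6,fy=2.6),cv2.resize(g['pixels'][180:330,210:360],None,fx=2.6,fy=2.6)]))"
```

```text
time: 4.82
tool_pos: [0.4582, -0.2569, 0.1441]
tool_rot: [0.516, 0.482, 0.519, -0.482]
contact_force: [-0.1, -0.4, -6.8]
gripper_width: 0.248
t 4.825 pos [ 0.4582 -0.2569  0.1441] w 0.248 F [-0.1 -0.4 -6.8] T [-0.11 -0.1   0.09] j6 0.85
delta cm tool [1.35 0.08 0.12] twist [ 0.08 -0.13  0.13]
tool axes
 [[-0.0024  0.9975  0.0711]
 [ 0.0022  0.0711 -0.9975]
 [-1.     -0.0022 -0.0023]]
top 400 bmax 0.1718 nominal axis z 0.1023
 lateral off mm@100 -0.95 yaw-off deg(+ toward +x) 0.22  z off mm -1.46 pitch deg -0.50
side 198 bmax 0.1762 nominal axis z 0.1023
 lateral off mm@100 -0.52 yaw-off deg(+ toward +x) 0.01  z off mm -1.21 pitch deg -0.29
```

View pics/g2.png

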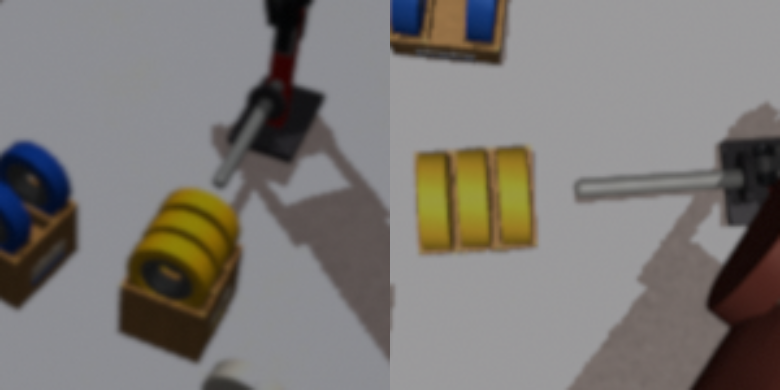

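```bash
python3 -m inch '[{"fingers":-1,"delta_pos":[0.7,0.06,0],"twist":[0,-0.1,0.1]},{"fingers":-1,"delta_pos":[0.7,0,0],"twist":[0,0,0]},{"fingers":-1,"delta_pos":[0,0,0],"twist":[0,0,0]},{"fingers":-1,"delta_pos":[0,0,0],"twist":[0,0,0]}]'
python3 rod.py
```

```text
time: 5.42
tool_pos: [0.4608, -0.2591, 0.1311]
tool_rot: [0.518, 0.482, 0.516, -0.482]
contact_force: [-0.2, -1.2, -5.4]
gripper_width: 0.249
t 5.425 pos [ 0.4608 -0.2591  0.1311] w 0.249 F [-0.2 -1.2 -5.4] T [-0.02 -0.05 -0.02] j6 0.85
delta cm tool [ 0.05 -0.17 -0.12] twist [-0.01  0.08 -0.08]
tool axes
 [[ 0.0016  0.9976  0.0696]
 [-0.0014  0.0696 -0.9976]
 [-1.      0.0015  0.0015]]
top 387 bmax 0.171 nominal axis z 0.0885
 lateral off mm@100 -0.29 yaw-off deg(+ toward +x) 0.20  z off mm -1.26 pitch deg -0.34
side 187 bmax 0.1732 nominal axis z 0.0885
 lateral off mm@100 0.98 yaw-off deg(+ toward +x) 0.06  z off mm -0.84 pitch deg -0.51
```

```bash
cat > ax.py <<'E'
from h import *
from scipy.optimize import least_squares
# fit rod and roller axes in world from current frames
s=manip.state(); t=s['tool_pos']; print('tcp',t.round(4))
for n in('top','side'):
    f=grab(n);w=world(f);hsv=cv2.cvtColor(f['pixels'],cv2.COLOR_BGR2HSV)
    m=(cv2.inRange(hsv,np.array((22,150,60)),np.array((32,255,255)))>0)&(w[...,2]>.06)&(abs(w[...,1])<.1+.3*(t[1]>0))
    b=w[...,1]-t[1]
    mr=(b>.06)&(b<.185)&(abs(w[...,0]-t[0]+.07*b)<.02)&(abs(w[...,2]-t[2]+.044)<.015)&(hsv[...,1]<80)
    for nm,mm,rad,yr in(('yel',m,.038,-.01),('rod',mr,.007,t[1]+.15)):
        p=w[mm]
        if len(p)<20: print(nm,'few');continue
        if nm=='yel': p=p[p[:,2]>p[:,2].max()-.03]
        def r(q):
            d=(p[:,0]-q[0])*np.cos(q[1])+(p[:,1]-yr)*np.sin(q[1])
            return np.hypot(d,p[:,2]-q[2]-q[3]*(p[:,1]-yr))-rad
        q=least_squares(r,[np.median(p[:,0]),.07,np.median(p[:,2])-rad,0],loss='soft_l1',f_scale=.001).x
        print(n,nm,len(p),'x@y=%.3f %.4f (at y=-.04: %.4f)'%(yr,q[0],q[0]-np.tan(q[1])*(-.04-yr)),'yaw %.2f z %.4f pitch %.2f'%(np.degrees(q[1]),q[2],np.degrees(q[3])),'ymax %.4f'%p[:,1].max())
E
python3 ax.py
```

```text
tcp [ 0.4609 -0.2592  0.1315]
top yel 1125 x@y=-0.010 0.4403 (at y=-.04: 0.4425) yaw 4.18 z 0.0864 pitch 0.14 ymax 0.0309
top rod 386 x@y=-0.109 0.4503 (at y=-.04: 0.4455) yaw 3.99 z 0.0868 pitch -0.60 ymax -0.0886
side yel 793 x@y=-0.010 0.4419 (at y=-.04: 0.4443) yaw 4.68 z 0.0863 pitch -0.36 ymax 0.0354
side rod 190 x@y=-0.109 0.4519 (at y=-.04: 0.4469) yaw 4.10 z 0.0875 pitch -0.92 ymax -0.0875
```

```bash
python3 -m inch '[{"fingers":-1,"delta_pos":[0,-0.27,0],"twist":[0,0.08,-0.08]},{"fingers":-1,"delta_pos":[0,0,-0.8],"twist":[0,0,0]},{"fingers":-1,"delta_pos":[0,0,-0.8],"twist":[0,0,0]},{"fingers":-1,"delta_pos":[0,0,-0.6],"twist":[0,0,0]},{"fingers":-1,"delta_pos":[0,0,0],"twist":[0,0,0]}]'
python3 ax.py
```

```text
time: 6.25
tool_pos: [0.4564, -0.2366, 0.1312]
tool_rot: [0.517, 0.482, 0.517, -0.482]
contact_force: [0.8, -0.8, -6.5]
gripper_width: 0.251
tcp [ 0.4564 -0.2366  0.1312]
top yel 1134 x@y=-0.010 0.4404 (at y=-.04: 0.4427) yaw 4.47 z 0.0863 pitch -0.08 ymax 0.0307
top rod 383 x@y=-0.087 0.4456 (at y=-.04: 0.4422) yaw 4.23 z 0.0870 pitch -0.48 ymax -0.0665
side yel 794 x@y=-0.010 0.4420 (at y=-.04: 0.4444) yaw 4.46 z 0.0862 pitch -0.28 ymax 0.0367
side rod 159 x@y=-0.087 0.4470 (at y=-.04: 0.4434) yaw 4.45 z 0.0877 pitch -0.45 ymax -0.0800
```

```bash
python3 -m inch '[{"fingers":-1,"delta_pos":[0,0.03,-1],"twist":[0,0,0]},{"fingers":-1,"delta_pos":[0,0,-1],"twist":[0,0,0]},{"fingers":-1,"delta_pos":[0,0,-1],"twist":[0,0,0]},{"fingers":-1,"delta_pos":[0,0,-1],"twist":[0,0,0]},{"fingers":-1,"delta_pos":[0,0,0],"twist":[0,0,0]}]'
python3 ax.py;python3 -c "
from h import *
f=load('side');g=load('top')
cv2.imwrite('pics/g3.png',np.hstack([cv2.resize(f['pixels'][130:280,220:370],None,fx=2.6,fy=2.6),cv2.resize(g['pixels'][180:330,210:360],None,fx=2.6,fy=2.6)]))"
```

```text
time: 6.98
tool_pos: [0.4539, -0.1965, 0.1312]
tool_rot: [0.518, 0.482, 0.517, -0.482]
contact_force: [0.3, -0.1, -5.9]
gripper_width: 0.249
tcp [ 0.4539 -0.1965  0.1312]
top yel 1123 x@y=-0.010 0.4403 (at y=-.04: 0.4426) yaw 4.44 z 0.0863 pitch -0.01 ymax 0.0305
top rod 299 x@y=-0.046 0.4431 (at y=-.04: 0.4426) yaw 4.14 z 0.0869 pitch -0.24 ymax -0.0264
side yel 799 x@y=-0.010 0.4418 (at y=-.04: 0.4444) yaw 4.96 z 0.0863 pitch -0.27 ymax 0.0352
side rod 92 x@y=-0.046 0.4447 (at y=-.04: 0.4442) yaw 3.94 z 0.0870 pitch -0.99 ymax -0.0819
```

View pics/g3.png

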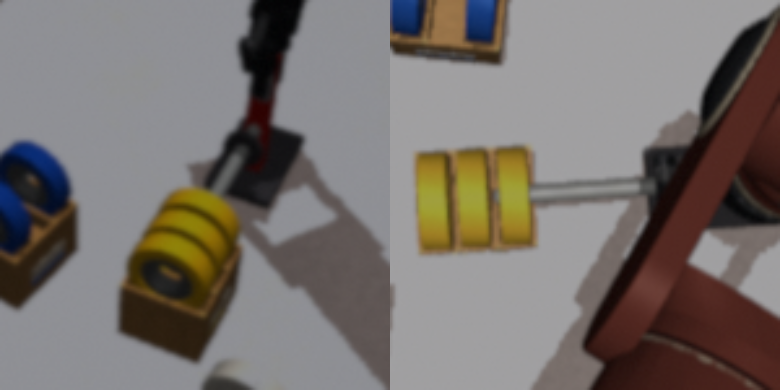

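The rod is in the first roller: the tip shows at (497,196) in the gap of the top crop, with no side force and the axes matching. I'll continue.

```bash
python3 -m inch '[{"fingers":-1,"delta_pos":[0,0,-1],"twist":[0,0,0]},{"fingers":-1,"delta_pos":[0,0,-1],"twist":[0,0,0]},{"fingers":-1,"delta_pos":[0,0,-1],"twist":[0,0,0]},{"fingers":-1,"delta_pos":[0,0,-1],"twist":[0,0,0]},{"fingers":-1,"delta_pos":[0,0,0],"twist":[0,0,0]}]'
python3 -m inch '[{"fingers":-1,"delta_pos":[0,0,-1],"twist":[0,0,0]},{"fingers":-1,"delta_pos":[0,0,-1],"twist":[0,0,0]},{"fingers":-1,"delta_pos":[0,0,-1],"twist":[0,0,0]},{"fingers":-1,"delta_pos":[0,0,-0.8],"twist":[0,0,0]},{"fingers":-1,"delta_pos":[0,0,0],"twist":[0,0,0]}]'
python3 ax.py;python3 -c "
from h import *
f=load('side');g=load('top')
cv2.imwrite('pics/g4.png',np.hstack([cv2.resize(f['pixels'][130:280,220:370],None,fx=2.6,fy=2.6),cv2.resize(g['pixels'][180:330,190:340],None,fx=2.6,fy=2.6)]))"
```

```text
time: 7.7
tool_pos: [0.4511, -0.1566, 0.1312]
tool_rot: [0.518, 0.482, 0.517, -0.482]
contact_force: [0.2, -0.6, -5.7]
gripper_width: 0.249
time: 8.32
tool_pos: [0.4485, -0.1189, 0.1312]
tool_rot: [0.518, 0.482, 0.517, -0.482]
contact_force: [0.4, 0.3, -5.6]
gripper_width: 0.251
tcp [ 0.4485 -0.1189  0.1312]
top yel 7 x@y=-0.010 0.2223 (at y=-.04: 0.3006) yaw 69.02 z 0.5080 pitch 77.97 ymax -0.0406
top rod 107 x@y=0.031 0.4376 (at y=-.04: 0.4420) yaw 3.54 z 0.0868 pitch -0.43 ymax 0.0520
side yel 813 x@y=-0.010 0.4418 (at y=-.04: 0.4441) yaw 4.32 z 0.0863 pitch -0.25 ymax 0.0357
side rod 148 x@y=0.031 0.4372 (at y=-.04: 0.2918) yaw -63.92 z 0.0865 pitch 21.33 ymax 0.0534
```

View pics/g4.png

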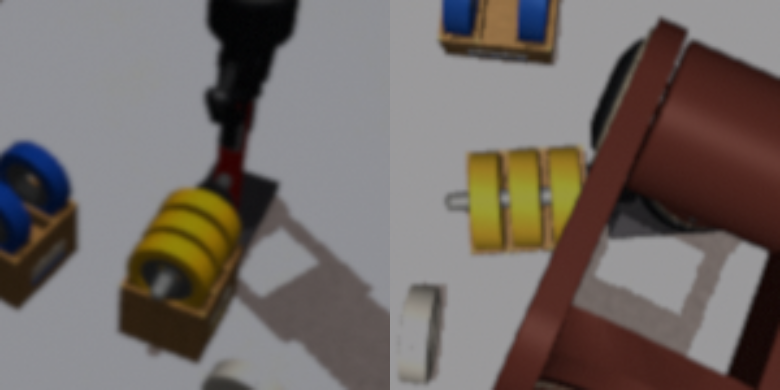

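The rod pokes out beyond the last roller: tip at (455,201) in the top crop, and in the bore at (160,285) in the side crop. I'll lift gently.

```bash
python3 -m inch '[{"fingers":-1,"delta_pos":[-0.4,0,0],"twist":[0,0,0]},{"fingers":-1,"delta_pos":[-0.5,0,0],"twist":[0,0,0]},{"fingers":-1,"delta_pos":[-0.5,0,0],"twist":[0,0,0]},{"fingers":-1,"delta_pos":[-0.6,0,0],"twist":[0,0,0]},{"fingers":-1,"delta_pos":[0,0,0],"twist":[0,0,0]}]'
python3 ax.py;python3 -c "
from h import *
plan([.4485,-.1189,.2356],4,-1)
f=load('side');g=load('top')
cv2.imwrite('pics/g5.png',np.hstack([cv2.resize(f['pixels'][130:280,220:370],None,fx=2.6,fy=2.6),cv2.resize(g['pixels'][180:330,190:340],None,fx=2.6,fy=2.6)]))"
```

```text
time: 9.05
tool_pos: [0.449, -0.1197, 0.1521]
tool_rot: [0.518, 0.482, 0.516, -0.482]
contact_force: [-0.4, -1.3, -7.0]
gripper_width: 0.253
tcp [ 0.449  -0.1197  0.1521]
top yel 5 x@y=-0.010 0.2386 (at y=-.04: 0.3091) yaw 66.95 z 0.5021 pitch 36.20 ymax -0.0416
top rod 117 x@y=0.030 0.4386 (at y=-.04: 0.4436) yaw 4.10 z 0.1075 pitch -0.91 ymax 0.0497
side yel 820 x@y=-0.010 0.4423 (at y=-.04: 0.4443) yaw 3.83 z 0.0989 pitch -0.27 ymax 0.0362
side rod 115 x@y=0.030 0.4464 (at y=-.04: 0.5516) yaw 56.26 z 0.1065 pitch 16.22 ymax 0.0521
t 9.15 pos [ 0.4485 -0.1195  0.1513] w 0.246 F [-0.4 -0.5 -7.1] T [-0.14  0.02  0.01] j6 1.08
delta cm tool [-8.43  0.01 -0.05] twist [-0.    0.02 -0.02]
tool axes
 [[ 4.000e-04  9.976e-01  6.970e-02]
 [-4.000e-04  6.970e-02 -9.976e-01]
 [-1.000e+00  4.000e-04  4.000e-04]]
```

View pics/g5.png

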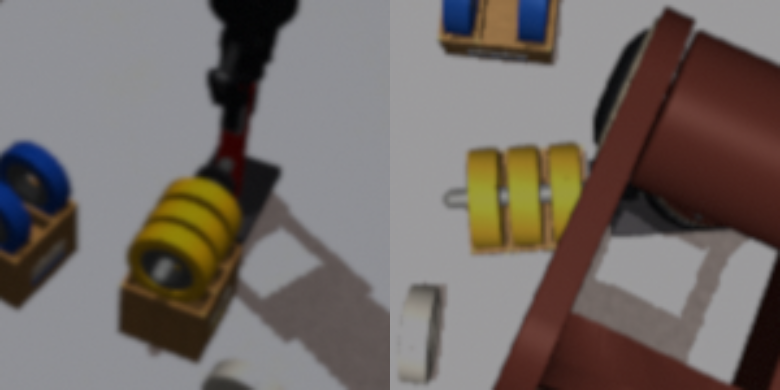

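```bash
python3 -m inch '[{"fingers":-1,"delta_pos":[-0.7,0,0],"twist":[0,0,0]},{"fingers":-1,"delta_pos":[-1,0,0],"twist":[0,0,0]},{"fingers":-1,"delta_pos":[-1.3,0,0],"twist":[0,0,0]},{"fingers":-1,"delta_pos":[-1.3,0,0],"twist":[0,0.4,0]},{"fingers":-1,"delta_pos":[-1.3,0,0],"twist":[0,0.4,0]}]'
python3 -m inch '[{"fingers":-1,"delta_pos":[-1.3,0,0],"twist":[0,0,0]},{"fingers":-1,"delta_pos":[-1,0,0],"twist":[0,0,0]},{"fingers":-1,"delta_pos":[-0.5,0,0],"twist":[0,0,0]},{"fingers":-1,"delta_pos":[0,0,0],"twist":[0,0,0]},{"fingers":-1,"delta_pos":[0,0,0],"twist":[0,0,0]}]'
python3 ax.py;python3 -c "
from h import *
plan([.469,.2610,.2356],1,-1)
f=load('side');g=load('top')
cv2.imwrite('pics/g6.png',np.hstack([cv2.resize(f['pixels'][90:280,200:390],None,fx=2.1,fy=2.1),cv2.resize(g['pixels'][160:350,170:360],None,fx=2.1,fy=2.1)]))"
```

```text
time: 9.78
tool_pos: [0.4488, -0.1197, 0.2087]
tool_rot: [0.514, 0.486, 0.52, -0.479]
contact_force: [-0.1, 0.5, -7.5]
gripper_width: 0.247
time: 10.4
tool_pos: [0.4482, -0.1198, 0.2346]
tool_rot: [0.513, 0.485, 0.521, -0.479]
contact_force: [-1.2, -0.1, -6.7]
gripper_width: 0.251
tcp [ 0.4482 -0.1198  0.2346]
top yel 3 x@y=-0.010 0.4615 (at y=-.04: 0.4496) yaw -21.57 z 0.2047 pitch -452.78 ymax -0.0446
top rod 167 x@y=0.030 0.4375 (at y=-.04: 0.4424) yaw 3.98 z 0.1921 pitch -0.10 ymax 0.0512
side yel 871 x@y=-0.010 0.4418 (at y=-.04: 0.4440) yaw 4.25 z 0.1835 pitch 0.38 ymax 0.0361
side rod 138 x@y=0.030 0.4466 (at y=-.04: 0.5720) yaw 60.73 z 0.1911 pitch 17.24 ymax 0.0537
t 10.5 pos [ 0.4482 -0.1198  0.2345] w 0.25 F [ 0.5 -0.3 -7.1] T [-0.21 -0.04  0.02] j6 1.07
delta cm tool [  0.43   4.73 -37.84] twist [ 3.   -0.82  0.07]
tool axes
 [[-1.800e-03  9.976e-01  6.970e-02]
 [ 1.420e-02  6.970e-02 -9.975e-01]
 [-9.999e-01 -8.000e-04 -1.430e-02]]
```

View pics/g6.png

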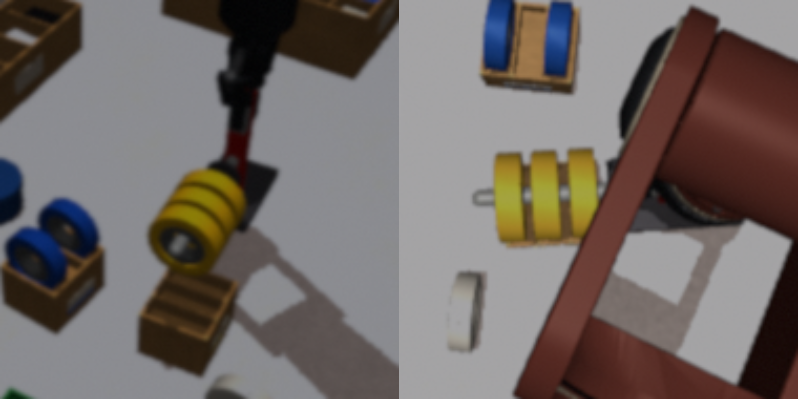

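All three rollers hang level and clear of the cradle. Now the transfer to the tray, with gentle ramps.

```bash
python3 -m inch '[{"fingers":-1,"delta_pos":[0,0,-0.4],"twist":[0,0,0]},{"fingers":-1,"delta_pos":[0,0.1,-0.8],"twist":[0.3,0,0]},{"fingers":-1,"delta_pos":[0,0.2,-1.2],"twist":[0.3,0,0]},{"fingers":-1,"delta_pos":[0,0.2,-1.5],"twist":[0.3,0,0]},{"fingers":-1,"delta_pos":[0,0.2,-1.5],"twist":[0.3,0,0]}]'
python3 -m inch '[{"fingers":-1,"delta_pos":[0,0.2,-1.5],"twist":[0.3,0,0]},{"fingers":-1,"delta_pos":[0,0.2,-1.5],"twist":[0.3,0,0]},{"fingers":-1,"delta_pos":[0,0.2,-1.5],"twist":[0.3,0,0]},{"fingers":-1,"delta_pos":[0,0.2,-1.5],"twist":[0.3,0,0]},{"fingers":-1,"delta_pos":[0,0.2,-1.5],"twist":[0.3,0,0]}]'
python3 -m inch '[{"fingers":-1,"delta_pos":[0,0.2,-1.5],"twist":[0.3,0,0]},{"fingers":-1,"delta_pos":[0,0.2,-1.5],"twist":[0,0,0]},{"fingers":-1,"delta_pos":[0,0.2,-1.5],"twist":[0,0,0]},{"fingers":-1,"delta_pos":[0,0.2,-1.5],"twist":[0,0,0]},{"fingers":-1,"delta_pos":[0,0.2,-1.5],"twist":[0,0,0]}]'
python3 -m inch '[{"fingers":-1,"delta_pos":[0,0.2,-1.5],"twist":[0,0,0]},{"fingers":-1,"delta_pos":[0,0.2,-1.5],"twist":[0,0,0]},{"fingers":-1,"delta_pos":[0,0.2,-1.5],"twist":[0,0,0]},{"fingers":-1,"delta_pos":[0,0.2,-1.2],"twist":[0,0,0]},{"fingers":-1,"delta_pos":[0,0.2,-1],"twist":[0,0,0]}]'
python3 -c "
from h import *
plan([.469,.2610,.2356],1,-1)
f=grab('side');g=grab('top')
cv2.imwrite('pics/g7.png',np.hstack([cv2.resize(f['pixels'],(400,300)),cv2.resize(g['pixels'],(400,300))]))"
```

```text
time: 11.12
tool_pos: [0.4522, -0.0642, 0.236]
tool_rot: [0.509, 0.491, 0.516, -0.484]
contact_force: [0.5, -0.2, -7.4]
gripper_width: 0.251
time: 11.75
tool_pos: [0.4592, 0.0112, 0.2371]
tool_rot: [0.502, 0.498, 0.509, -0.491]
contact_force: [-0.1, 0.6, -7.3]
gripper_width: 0.248
time: 12.38
tool_pos: [0.468, 0.0859, 0.238]
tool_rot: [0.501, 0.499, 0.508, -0.492]
contact_force: [0.8, -0.3, -6.3]
gripper_width: 0.252
time: 13.0
tool_pos: [0.4769, 0.1528, 0.2389]
tool_rot: [0.501, 0.499, 0.508, -0.492]
contact_force: [0.5, 0.3, -7.8]
gripper_width: 0.248
t 13.0 pos [0.4769 0.1528 0.2389] w 0.248 F [ 0.5  0.3 -7.8] T [-0.2   0.06  0.01] j6 1.71
delta cm tool [  0.48  -0.6  -10.83] twist [ 0.01 -0.77  0.03]
tool axes
 [[-7.000e-04  9.998e-01  1.760e-02]
 [ 1.350e-02  1.760e-02 -9.998e-01]
 [-9.999e-01 -5.000e-04 -1.350e-02]]
```

View pics/g7.png

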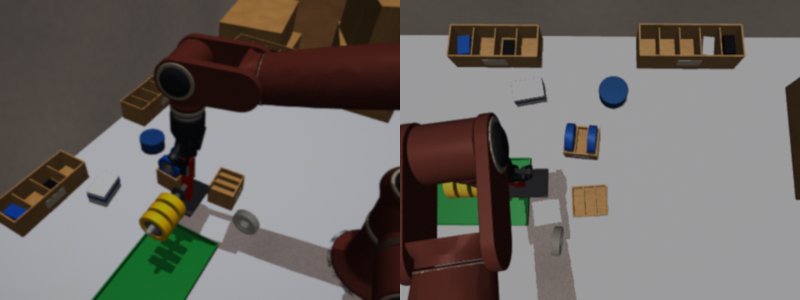

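```bash
python3 -m inch '[{"fingers":-1,"delta_pos":[0,-0.1,-1.2],"twist":[0,0,0]},{"fingers":-1,"delta_pos":[0,-0.1,-1.5],"twist":[0,0,0]},{"fingers":-1,"delta_pos":[0,-0.1,-1.5],"twist":[0,0,0]},{"fingers":-1,"delta_pos":[0,-0.1,-1.5],"twist":[0,0,0]},{"fingers":-1,"delta_pos":[0,-0.1,-1.5],"twist":[0,0,0]}]'
python3 -m inch '[{"fingers":-1,"delta_pos":[0,-0.1,-1.3],"twist":[0,0,0]},{"fingers":-1,"delta_pos":[0,0,-1.1],"twist":[0,0,0]},{"fingers":-1,"delta_pos":[0,0,-0.8],"twist":[0,0,0]},{"fingers":-1,"delta_pos":[0,0,-0.4],"twist":[0,0,0]},{"fingers":-1,"delta_pos":[0,0,0],"twist":[0,0,0]}]'
cat > foot.py <<'E'
from h import *
s=manip.state();t=s['tool_pos']
plan([.469,.2610,.1146],1,-1)
for n in('side','top'):
    f=grab(n);w=world(f);hsv=cv2.cvtColor(f['pixels'],cv2.COLOR_BGR2HSV)
    b=w[...,1]-t[1];a=w[...,0]-t[0]
    m=(a>-.04)&(a<.04)&(b>-.07)&(b<.05)&(hsv[...,1]<90)&(hsv[...,2]<90)&(w[...,2]<t[2]-.07)&(w[...,2]>t[2]-.13)
    p=w[m]
    if len(p)>30:
        c=np.linalg.lstsq(np.c_[p[:,0]-t[0],p[:,1]-t[1],np.ones(len(p))],p[:,2],rcond=None)[0]
        print(n,len(p),'foot top z at tcp %.4f slope deg x %.2f y %.2f'%(c[2],*np.degrees(c[:2])))
    m=(b>.04)&(b<.185)&(abs(a)<.02)&(abs(w[...,2]-t[2]+.044)<.012)&(hsv[...,1]<80)
    p=w[m]; print(n,'rod n',len(p),'ymax-tcp',(p[:,1].max()-t[1]).round(4) if len(p) else '')
    if len(p)>30: print('  rod z pitch',np.degrees(np.polyfit(p[:,1],p[:,2],1)[0]).round(2))
    m=(cv2.inRange(hsv,np.array((22,150,60)),np.array((32,255,255)))>0)&(b>0)&(b<.25)&(w[...,2]>.06);p=w[m]
    if len(p): print('  yellow y rel',np.percentile(p[:,1]-t[1],[1,99]).round(4),'ztop',np.percentile(p[:,2],98).round(4))
E
python3 foot.py;python3 -c "
from h import *
f=load('side');g=load('top')
cv2.imwrite('pics/g8.png',np.hstack([cv2.resize(f['pixels'][150:384,100:334],(400,400)),cv2.resize(g['pixels'][150:384,0:234],(400,400))]))"
```

```text
time: 13.72
tool_pos: [0.4703, 0.2251, 0.2399]
tool_rot: [0.501, 0.499, 0.508, -0.492]
contact_force: [0.3, 0.9, -7.4]
gripper_width: 0.25
time: 14.35
tool_pos: [0.4689, 0.2599, 0.2404]
tool_rot: [0.501, 0.499, 0.508, -0.492]
contact_force: [0.1, -0.3, -7.8]
gripper_width: 0.248
t 14.35 pos [0.4689 0.2599 0.2404] w 0.248 F [ 0.1 -0.3 -7.8] T [-0.18  0.02  0.  ] j6 1.91
delta cm tool [1.258e+01 1.000e-02 6.000e-02] twist [ 0.   -0.76  0.02]
tool axes
 [[-6.000e-04  9.998e-01  1.750e-02]
 [ 1.330e-02  1.750e-02 -9.998e-01]
 [-9.999e-01 -4.000e-04 -1.330e-02]]
side 940 foot top z at tcp 0.1434 slope deg x 2.28 y 0.71
side rod n 334 ymax-tcp 0.1728
  rod z pitch 0.94
  yellow y rel [0.0703 0.1529] ztop 0.2288
top 1521 foot top z at tcp 0.1428 slope deg x 0.23 y 0.46
top rod n 4 ymax-tcp 0.0698
  yellow y rel [0.0677 0.0712] ztop 0.172
```

View pics/g8.png

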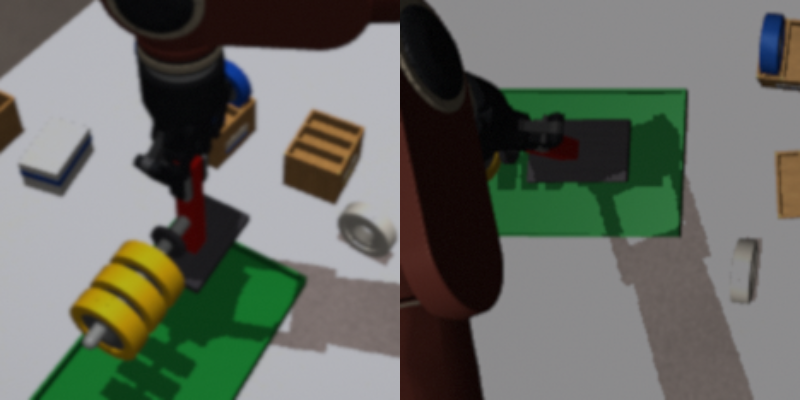

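```bash
python3 -m inch '[{"fingers":-1,"delta_pos":[0.7,0,0],"twist":[0,-0.25,0]},{"fingers":-1,"delta_pos":[1.4,0,0],"twist":[0,-0.25,0]},{"fingers":-1,"delta_pos":[2,0,0],"twist":[0,0,0]},{"fingers":-1,"delta_pos":[2,0,0],"twist":[0,0,0]},{"fingers":-1,"delta_pos":[1.8,0,0],"twist":[0,0,0]}]'
python3 -m inch '[{"fingers":-1,"delta_pos":[1.5,0,0],"twist":[0,0,0]},{"fingers":-1,"delta_pos":[1,0,0],"twist":[0,0,0]},{"fingers":-1,"delta_pos":[0.6,0,0],"twist":[0,0,0]},{"fingers":-1,"delta_pos":[0.3,0,0],"twist":[0,0,0]},{"fingers":-1,"delta_pos":[0,0,0],"twist":[0,0,0]}]'
python3 foot.py
```

```text
time: 15.08
tool_pos: [0.4681, 0.2601, 0.159]
tool_rot: [0.503, 0.496, 0.506, -0.495]
contact_force: [0.4, 0.7, -6.2]
gripper_width: 0.252
time: 15.7
tool_pos: [0.4691, 0.2607, 0.1277]
tool_rot: [0.503, 0.497, 0.506, -0.494]
contact_force: [-0.7, 0.9, -7.7]
gripper_width: 0.248
t 15.7 pos [0.4691 0.2607 0.1277] w 0.248 F [-0.7  0.9 -7.7] T [-0.17 -0.03 -0.02] j6 1.92
delta cm tool [ 1.32 -0.01 -0.03] twist [-0.   -0.29 -0.01]
tool axes
 [[ 1.000e-04  9.998e-01  1.740e-02]
 [ 5.100e-03  1.740e-02 -9.998e-01]
 [-1.000e+00  2.000e-04 -5.100e-03]]
side 845 foot top z at tcp 0.0306 slope deg x 1.36 y 0.11
side rod n 258 ymax-tcp 0.1709
  rod z pitch 0.48
  yellow y rel [0.0704 0.1525] ztop 0.1154
top 1136 foot top z at tcp 0.0303 slope deg x 0.17 y 0.02
top rod n 2 ymax-tcp 0.0419
  yellow y rel [0.1286 0.1491] ztop 0.1091
```

```bash
python3 -m inch '[{"fingers":-1,"delta_pos":[0.4,0,0],"twist":[0,0,0]},{"fingers":-1,"delta_pos":[0.4,0,0],"twist":[0,0,0]},{"fingers":-1,"delta_pos":[0.2,0,0],"twist":[0,0,0]},{"fingers":-1,"delta_pos":[0,0,0],"twist":[0,0,0]}]'
python3 -m inch '[{"fingers":-1,"delta_pos":[0.1,0,0],"twist":[0,0,0]},{"fingers":-1,"delta_pos":[0.1,0,0],"twist":[0,0,0]},{"fingers":-1,"delta_pos":[0,0,0],"twist":[0,0,0]}]'
python3 foot.py
```

```text
time: 16.3
tool_pos: [0.4686, 0.2605, 0.117]
tool_rot: [0.503, 0.496, 0.506, -0.495]
contact_force: [0.1, 0.4, -6.9]
gripper_width: 0.25
time: 16.68
tool_pos: [0.4688, 0.2606, 0.1154]
tool_rot: [0.503, 0.497, 0.506, -0.495]
contact_force: [0.5, -1.4, -7.5]
gripper_width: 0.248
t 16.675 pos [0.4688 0.2606 0.1154] w 0.248 F [ 0.5 -1.4 -7.5] T [-0.17 -0.07 -0.02] j6 1.92
delta cm tool [ 0.08  0.02 -0.04] twist [-0.01 -0.28  0.03]
tool axes
 [[-5.000e-04  9.998e-01  1.730e-02]
 [ 4.800e-03  1.730e-02 -9.998e-01]
 [-1.000e+00 -5.000e-04 -4.800e-03]]
side 823 foot top z at tcp 0.0180 slope deg x 0.61 y -0.06
side rod n 223 ymax-tcp 0.167
  rod z pitch 0.5
  yellow y rel [0.0702 0.1524] ztop 0.1031
top 1132 foot top z at tcp 0.0177 slope deg x 0.07 y 0.04
top rod n 2 ymax-tcp 0.0419
  yellow y rel [0.0062 0.1491] ztop 0.2602
```

```bash
python3 -m inch '[{"fingers":-1,"delta_pos":[0.08,0,0],"twist":[0,0,0]},{"fingers":-1,"delta_pos":[0,0,0],"twist":[0,0,0]},{"fingers":-1,"delta_pos":[0,0,0],"twist":[0,0,0]}]'
python3 -m inch '[{"fingers":-1,"delta_pos":[0.06,0,0],"twist":[0,0,0]},{"fingers":-1,"delta_pos":[0,0,0],"twist":[0,0,0]},{"fingers":-1,"delta_pos":[0,0,0],"twist":[0,0,0]}]'
```

```text
time: 17.15
tool_pos: [0.4688, 0.2606, 0.1146]
tool_rot: [0.503, 0.497, 0.506, -0.495]
contact_force: [-0.4, -0.4, -7.0]
gripper_width: 0.25
time: 17.52
tool_pos: [0.469, 0.2607, 0.1144]
tool_rot: [0.503, 0.497, 0.506, -0.494]
contact_force: [-0.3, 0.5, -5.7]
gripper_width: 0.251
```

Contact is just beginning, since the force has dropped from 7.5 to 5.7 N. I'll go a little further.

```bash
python3 -m inch '[{"fingers":-1,"delta_pos":[0.06,0,0],"twist":[0,0,0]},{"fingers":-1,"delta_pos":[0,0,0],"twist":[0,0,0]},{"fingers":-1,"delta_pos":[0,0,0],"twist":[0,0,0]}]'
python3 -m inch '[{"fingers":-1,"delta_pos":[0.06,0,0],"twist":[0,0,0]},{"fingers":-1,"delta_pos":[0,0,0],"twist":[0,0,0]},{"fingers":-1,"delta_pos":[0,0,0],"twist":[0,0,0]}]'; python3 foot.py
```

```text
time: 17.9
tool_pos: [0.4691, 0.2608, 0.1143]
tool_rot: [0.503, 0.497, 0.506, -0.494]
contact_force: [-2.9, 0.1, 1.9]
gripper_width: 0.254
time: 18.27
tool_pos: [0.4692, 0.2608, 0.1143]
tool_rot: [0.503, 0.497, 0.506, -0.494]
contact_force: [-5.6, -2.2, 7.6]
gripper_width: 0.251
t 18.275 pos [0.4692 0.2608 0.1143] w 0.251 F [-5.6 -2.2  7.6] T [-0.65  1.   -0.06] j6 1.92
delta cm tool [-0.03 -0.02 -0.02] twist [-0.   -0.29 -0.01]
tool axes
 [[ 0.000e+00  9.998e-01  1.740e-02]
 [ 5.000e-03  1.740e-02 -9.998e-01]
 [-1.000e+00  1.000e-04 -5.000e-03]]
side 829 foot top z at tcp 0.0172 slope deg x 1.24 y 0.03
side rod n 219 ymax-tcp 0.1669
  rod z pitch 0.64
  yellow y rel [0.0702 0.1524] ztop 0.102
top 1125 foot top z at tcp 0.0167 slope deg x 0.24 y 0.04
top rod n 1 ymax-tcp 0.0402
  yellow y rel [0.0223 0.1484] ztop 0.0965
```

```bash
python3 -m inch '[{"fingers":-1,"delta_pos":[-0.08,0,0],"twist":[0,0,0]},{"fingers":-1,"delta_pos":[0,0,0],"twist":[0,0,0]},{"fingers":-0.45,"delta_pos":[0,0,0],"twist":[0,0,0]},{"fingers":-0.35,"delta_pos":[0,0,0],"twist":[0,0,0]},{"fingers":-0.2,"delta_pos":[0,0,0],"twist":[0,0,0]}]'
python3 -m inch '[{"fingers":0,"delta_pos":[0,0,0],"twist":[0,0,0]},{"fingers":0.3,"delta_pos":[0,0,0],"twist":[0,0,0]},{"fingers":0.5,"delta_pos":[0,0,0],"twist":[0,0,0]},{"fingers":0.5,"delta_pos":[0,0,0],"twist":[0,0,0]},{"fingers":0.5,"delta_pos":[0,0,0],"twist":[0,0,0]}]'
python3 foot.py;python3 -c "
from h import *
f=load('side');g=load('top')
cv2.imwrite('pics/g9.png',np.hstack([cv2.resize(f['pixels'][150:384,100:334],(400,400)),cv2.resize(g['pixels'][150:384,0:234],(400,400))]))"
```

```text
time: 19.0
tool_pos: [0.4691, 0.2607, 0.1135]
tool_rot: [0.503, 0.497, 0.506, -0.494]
contact_force: [0.2, 0.3, 0.1]
gripper_width: 0.397
time: 19.62
tool_pos: [0.4688, 0.2606, 0.1136]
tool_rot: [0.503, 0.497, 0.506, -0.494]
contact_force: [-0.7, 0.2, -0.5]
gripper_width: 0.754
t 19.625 pos [0.4688 0.2606 0.1136] w 0.754 F [-0.7  0.2 -0.5] T [0.03 0.01 0.03] j6 1.92
delta cm tool [-0.1   0.02 -0.04] twist [-0.   -0.28  0.02]
tool axes
 [[-4.000e-04  9.998e-01  1.740e-02]
 [ 4.900e-03  1.740e-02 -9.998e-01]
 [-1.000e+00 -3.000e-04 -4.900e-03]]
side 828 foot top z at tcp 0.0170 slope deg x 1.02 y 0.01
side rod n 222 ymax-tcp 0.1666
  rod z pitch 0.8
  yellow y rel [0.0702 0.1527] ztop 0.1021
top 1044 foot top z at tcp 0.0167 slope deg x 0.07 y -0.00
top rod n 1 ymax-tcp 0.0408
  yellow y rel [0.023  0.1484] ztop 0.0976
```

View pics/g9.png

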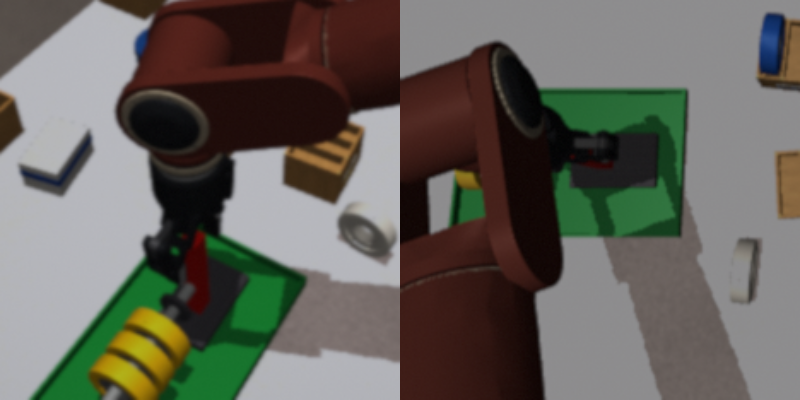

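The tool stands on the tray floor with the fingers open around the red upright at (195,260) and the rollers still on the rod at (140,360). I'll retreat straight up.

```bash
python3 -m inch '[{"fingers":0.6,"delta_pos":[-0.8,0,0],"twist":[0,0,0]},{"fingers":0.6,"delta_pos":[-1.5,0,0],"twist":[0,0,0]},{"fingers":0.6,"delta_pos":[-2,0,0],"twist":[0,0,0]},{"fingers":0.6,"delta_pos":[-3,0,0],"twist":[0,0,0]},{"fingers":0.6,"delta_pos":[-4,0,0],"twist":[0,0,0]}]'
python3 -m inch '[{"fingers":0.6,"delta_pos":[0,-2,4],"twist":[0,0,0]},{"fingers":0.6,"delta_pos":[0,-2,5],"twist":[0,0,0]},{"fingers":0.6,"delta_pos":[0,-2,5],"twist":[0,0,0]},{"fingers":0.6,"delta_pos":[0,-2,5],"twist":[0,0,0]},{"fingers":0.6,"delta_pos":[0,0,5],"twist":[0,0,0]}]'
python3 -m inch '[{"fingers":0.6,"delta_pos":[0,0,5],"twist":[0,0,0]},{"fingers":0.6,"delta_pos":[0,0,5],"twist":[0,0,0]},{"fingers":0.6,"delta_pos":[0,0,5],"twist":[0,0,0]},{"fingers":0.6,"delta_pos":[0,0,0],"twist":[0,0,0]}]'
python3 - <<'E'
from h import *
f=grab('side');g=grab('top')
cv2.imwrite('pics/g10.png',np.hstack([cv2.resize(f['pixels'][190:384,60:290],(400,337)),cv2.resize(g['pixels'][170:320,0:178],(400,337))]))
cv2.imwrite('pics/g11.png',np.hstack([cv2.resize(f['pixels'],(400,300)),cv2.resize(g['pixels'],(400,300))]))
print(manip.state()['contact_force'],manip.state()['time'])
for n,h in(('side',f),('top',g)):
    w=world(h);hsv=cv2.cvtColor(h['pixels'],cv2.COLOR_BGR2HSV)
    reg=(w[...,1]>.15)&(w[...,1]<.46)&(w[...,0]>.37)&(w[...,0]<.56)
    m=reg&(cv2.inRange(hsv,np.array((22,120,60)),np.array((32,255,255)))>0)&(w[...,2]>.06);p=w[m]
    print(n,'yel',len(p),np.percentile(p,[1,99],axis=0).round(4).tolist())
    m=reg&(cv2.inRange(hsv,np.array((0,140,40)),np.array((6,255,255)))>0)&(w[...,2]>.145);p=w[m]
    if len(p):print(' redtop',np.median(p,0).round(4))
    m=reg&(hsv[...,1]<90)&(hsv[...,2]<90)&(w[...,2]>.009)&(w[...,2]<.025)&(w[...,1]<.32);p=w[m]
    c=np.linalg.lstsq(np.c_[p[:,0]-.469,p[:,1]-.26,np.ones(len(p))],p[:,2],rcond=None)[0];print(' foot',len(p),c[2].round(4),np.degrees(c[:2]).round(2))
E
```

```text
time: 20.35
tool_pos: [0.4686, 0.26, 0.2284]
tool_rot: [0.503, 0.497, 0.506, -0.495]
contact_force: [0.2, 0.3, 0.4]
gripper_width: 0.801
time: 20.98
tool_pos: [0.3925, 0.0175, 0.2274]
tool_rot: [0.504, 0.497, 0.505, -0.494]
contact_force: [0.2, -0.2, 0.0]
gripper_width: 0.802
time: 21.48
tool_pos: [0.3957, -0.1339, 0.2264]
tool_rot: [0.502, 0.498, 0.504, -0.496]
contact_force: [-0.9, 0.4, -0.5]
gripper_width: 0.803
[ 0.12053439 -0.09791775  0.09583261] 21.575
side yel 1557 [[0.4306, 0.3309, 0.0668], [0.4969, 0.4127, 0.1025]]
 redtop [0.4672 0.2642 0.1546]
 foot 849 0.0171 [0.87 0.03]
top yel 1320 [[0.4304, 0.3282, 0.0677], [0.4994, 0.4099, 0.1025]]
 redtop [0.4679 0.2593 0.1544]
 foot 1275 0.0168 [0.23 0.39]
```

View pics/g10.png

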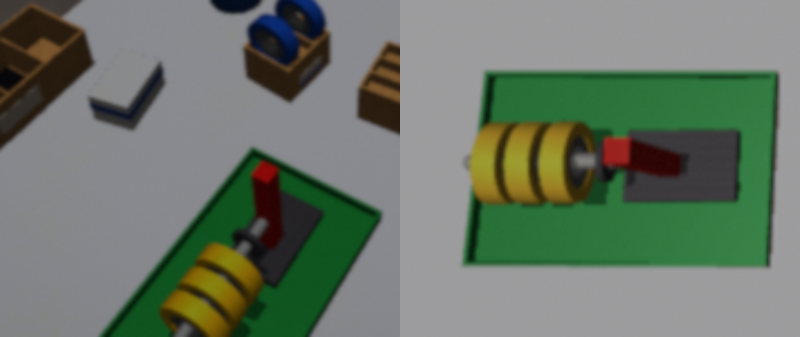

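View pics/g11.png

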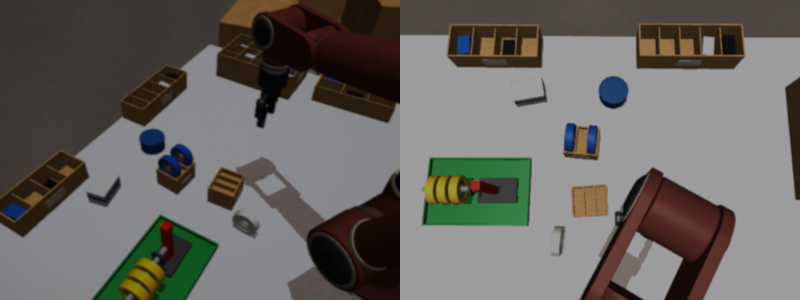

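The tool stands upright in the tray with all three rollers on the rod. The arm is clear, and the bystanders haven't visibly moved.

```bash
python3 -c "
from plant import manip
print(manip.job_done())"
```

```text
the job is handed in; nothing more can be done
None
```

The job is handed in: the tool stands in the green tray with all three yellow rollers still on its rod, and the arm let go and moved clear. Hand-in gives no verdict, so success rests on my own checks. The run used about 21.6 s of the 58 s.

I gripped the red upright on its front and back faces and lined the rod up with the bores to about 1 mm. All three rollers went on and were lifted together. I then set the foot down with at most about 15 N of pressing force, read from the wrist, before releasing.

**What the last checks showed:**
- **Foot:** it sits level on the tray floor, with its top 17 mm above the table (16 mm expected). Most tilt readings were under 0.5 degrees; one side-camera figure read about 0.9. All are within the 3.4 allowed.
- **Position:** the upright is about 1 mm in x and 46 mm to -y from the tray centre.
- **Rollers:** their centres lie about 80, 110 and 140 mm ahead of the upright, inside the 40 to 162 mm range.
- **Bystanders:** the blue rollers, tin, spare-part box and the white look-alike show no visible movement; I judged this by eye from the pictures.

**Disagreements:** the two cameras differed by up to about 5 mm in y, and a few automatic axis fits failed where the arm hid the rod or rollers. I ignored those fits. No other check failed.

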